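# Shut the washer's stop valve down its key sleeve

## Robot

A 6-joint arm with a two-finger parallel gripper is mounted at the origin on the work surface. World frame = base frame: x ahead of the robot, y to its left, z up, the work surface at z = 0. Lengths are in mm, angles in rad, forces in N, time in s.
With the tool pointing down it reaches from about 350 to 850 mm from the base axis. Payload 8.1 kg.
Tool frame: the origin (TCP) lies midway between the tips of the shut fingers; the grasp point (between the pads) lies 19 mm behind it; y points along the fingers, z is the direction in which the jaws open and shut, and the axes are right-handed (so a half turn about y gives the same grasp; the last joint's range is limited). The gripper opens to 93 mm and grips with 3 to 60 N. Pads are 15 mm wide; open, the fingers measure 128 mm over their backs; the gripper's body (75 mm by 188 mm) begins 65 mm behind the grasp point.
Start: joints at [1.262, 0.13, 1.488, -0, 1.523, -0.085], TCP at [133.139, 585.046, 218.635] pointing down, gripper open.
Joint ranges: [-2.96, 2.96], [-0.89, 2.26], [0.02, 2.5], [-1.34, 4.48], [0, 2.73], [-2.66, 2.66]. Speed limits (rad/s): [2.39, 2.39, 2.79, 3.14, 3.14, 3.14].

## Interface

Orientations are given as a rotation vector (axis times angle).
In Python, from rig import * gives the robot as it stands.
- The arm moves only by the tool jog_arm, never from a script. Its argument "increments" is a list of rows, each an object with "dp": the shift along the tool's x, y, z in cm, a list of three; "twist": the turn about the tool's y in degrees. In form: [{"dp": [x, y, z], "twist": twist}, ...]. A call has exactly 10 rows; each row shifts and turns the commanded pose from where the row before left it, along the tool's axes as they then stand; what a row does not reach is not made up. A row lasts 1/10 s, in which the tool goes at most 50 mm and 8.59 degrees, less where a joint would pass 70% of its speed; a pose out of reach is approached as far as the arm can. A call is refused whole if a number of a shift passes 5 or a number of a turn 8.59, either way. A call with a gripper value outside its range is refused whole. "claw" is the closure, from 0 (fully open) to 1 (shut), set as the call begins (left out, the last holds). The fingers move at their own pace and stop on an object; "squeeze" is the grip in N (left out, the last holds). Time passes only in rows, so rows that do not move let the fingers close, or fill a call up. It gives the time, the measured TCP pose, the force and the opening at its end, in the units of the state.
- get_state(): the state, without advancing time (a new reading comes with each control period).
- grab_frame(name): name is "scene" or "top" or "wrist"; returns the picture (420x560x3 uint8, blue, green, red); there is no depth.
- get_calibration(name): a dict with "intrinsics" (3x3 intrinsics, pixels), "world_from_camera" (4x4, takes a point from camera to world coordinates). Camera axes: x right, y down, z forward; pixel columns grow to the right and rows downward; lengths in mm; the calibration is good to about 2 mm. A picture is of the moment at which its call begins: read the wrist's pose just before it. get_calibration takes no time and is no camera call; for the wrist camera it gives the pose at the moment of the call.
- job_done(): hands the job in, once; it reports no verdict.
Trained networks look in the newest picture that a camera, given by its name, has taken for a name from the list of things; names that differ only in an ending like _2 or _b are one class to them, and where a whole thing is asked for, a point or a joint stands for the part that bears it (a point fixed in the world has none). Each returns a list of dicts, best first, with "p" (0 to 1); they miss things now and then, are a little off and sometimes report something else, mostly with a low value. They report only what shows in the picture. A call takes as long as a camera call. They do not tell look-alikes from the thing itself.
- trace(camera, target): "mask" (420x560 bool, what is visible of it) and "point" ([column, row] in pixels, amid what is visible of it).
The state is a dict: "clock": time; "qpos": joint angles; "joint_vel": joint speeds; "effort": joint torques, N m; "position": TCP position; "orientation": TCP orientation; "force": force on the tool from outside, world axes, zero at the start; "ft_torque": the same for the moment, N m; "finger_gap": opening from 0.0 (shut) to 1.0 (fully open).
Only numpy, scipy, OpenCV 4.12 (cv2) and the standard library are available. Lean on these libraries where they do the work, as an engineer would, in place of code of your own. Each camera call takes 0.05 s, during which the arm holds its last target. There are 200 camera calls.

## Task

Turn off the washer's water: take the T-key out of its timber block, lower it gently down the sleeve in the white pipe casing until its socket sits fully home on the square stem, and turn the stem clockwise (seen from above) right to its closed stop. Never lean on or strain the valve, then let go and leave the key standing on the stem so the water can be opened again later; leave the other things on the worktop alone.

Things in the scene. Friction and masses are not known exactly. Their poses are not given: they have to be found in the camera images.
- casing: White painted box standing fixed on the worktop over the washer's stop valve, 150 (own x) x 170 (own y) x 134 mm high; copper pipe stubs leave its two y sides, out to 125 mm from the centre, 53 mm high. A round grey plastic sleeve runs straight down through its middle. Origin: centre of the underside, on the worktop, on the sleeve's axis; z up. It is fixed.
- sleeve_mouth (a point): Centre of the sleeve's rim, on the sleeve's axis, 140 mm above the worktop; turns with the casing. The mouth flares from the 39 mm bore (20 mm down) to about 55 mm at the rim. 104 mm below the rim is the tip of a brass square stem on the sleeve's axis, greased.
- stem_tip (a point): The stem's top on the sleeve's axis, 104 mm below the rim. The stem is 17 mm square and 20 mm tall, its top 2 mm chamfered to 12 mm. This point turns with the casing, NOT with the stem: the angle of the flats is not measured; they start 0.4 to 1.2 rad anticlockwise of square with the casing: feel for it. Off angle, the socket stops on the chamfer with its foot 104 to 106 mm below the rim; within 0.09 rad (each quarter turn) it slides on easily.
- shoulder (a point): Centre of the flat brass shoulder at the foot of the stem, on the sleeve's axis, 124 mm below the rim: the key's foot lands on it when the socket is fully home. Turns with the casing, not with the stem.
- stem (a joint): Angle turned by the valve stem, rad: 0 fully open, 1.571 closed against a hard stop; grows clockwise seen from above. Starts between 0 and 0.3. About 0.15 N m turns it; the torque rises at the stop and it stays where it is left. More than 0.25 N m, or more than 25 N down, strains it. It does not tell how the flats stand in the sleeve. The socket has about 0.09 rad of play on the square either way.
- key_block: Fixed timber block, 85 x 85 x 60 mm high, with one round hole of 40 mm bore, 40 mm deep, upright through its centre, in which the T-key stands at first. Origin: centre of the underside on the worktop.
- key: Steel T-key, about 0.32 kg, standing upright. Origin: centre of its lower end (the foot), z up along the shank, x along the T-bar. Socket: 33 mm outside, the lowest 34 mm, with an 18.5 mm square cavity 24 mm deep open at the foot, flats parallel to the bar. Shank 10 mm round. T-bar: flat-sided, 96 mm long, 14 mm wide, 16 mm high, red ends, its centre 172 mm above the foot. Stands with its foot 20 mm above the worktop in the block.
- key_foot (a point): Centre of the key's open lower end (same point and axes as key).
- key_bar (a point): Centre of the T-bar, 172 mm above the foot, over the shank: where to grip, across the 14 mm width.
- turntable: White plastic turntable, 176 mm across, 28 mm high, fixed; the spray bottle stands on it. Origin: centre of the underside.
- spray_bottle: Lavender spray bottle, 66 mm across, 175 mm tall, its nozzle 51 mm out from its axis, standing on the turntable; to be left alone. Origin: centre of the underside, 18 mm above the worktop.
- peg_bucket: Ribbed steel bucket of clothes pegs, 104 mm across the rim, 95 mm high, pegs to 105 mm; to be left alone. Origin: centre of the underside.
- canister: Glass canister with a spring clip latch, 90 mm across, 137 mm tall; to be left alone. Origin: centre of the underside.
- brush: Wooden scraping brush lying on its bristles, 124 x 47 x 43 mm high, long along its x; to be left alone. Origin: centre of the underside.
Mind the look-alikes: they are no part of the job. There is more than one size of the key; the job needs the largest.

How it is judged:
By the outcome, as a careful person would: the job done as asked, in the order asked, and still so for the second after the job is handed in, with the robot touching nothing.
It also fails if it takes over 67 s, if anything falls off the work surface, if the arm or the gripper's body presses on something with over 40 N, if the wrist force passes 120 N, or if a joint passes its speed limit or range.

## Working session

There is one attempt and no reset: what is moved stays moved. The work goes in short steps, Python scripts to look and compute and a tool call to move; the robot and the scene stay as the last step left them, time stands still between calls to the robot, and variables do not carry over. Pictures are saved under pics/ and viewed, on a budget of 10 in all, crops included, one or two more only if the job needs it, and the job is handed in when it is done.

Besides the shell and the picture viewer there is one more tool, called after "Request:" as name(argument=value, ...) on one line, values as JSON. jog_arm: Moves the arm, as the interface text tells. Its arguments: {"type":"object","properties":{"increments":{"type":"array"},"claw":{"type":"number"},"squeeze":{"type":"number"}},"required":["increments"]}

```bash
mkdir -p pics; ls; python3 - <<'E'
from rig import *
import cv2,numpy as np
s=get_state();print({k:np.round(v,3) for k,v in s.items()})
a=grab_frame("scene");b=grab_frame("top")
for n in("scene","top"):
  c=get_calibration(n);print(n,np.round(c["intrinsics"],1).tolist(),np.round(c["world_from_camera"],3).tolist())
cv2.imwrite("pics/scene.png",a);cv2.imwrite("pics/top.png",b)
for n in("scene","top"):
  for t in("key","casing","key_block","sleeve_mouth","key_bar"):
    print(n,t,[(round(r["p"],2),np.round(r["point"]).tolist(),int(r["mask"].sum())) for r in trace(n,t)])
E
```

```text
pics
{'clock': np.float64(0.0), 'qpos': array([ 1.262,  0.131,  1.489, -0.   ,  1.523, -0.085]), 'joint_vel': array([ 0.   ,  0.001, -0.001,  0.   , -0.   , -0.001]), 'effort': array([-2.0000e-03, -5.5982e+01, -4.9177e+01,  7.7000e-02,  3.5000e-02,
       -0.0000e+00]), 'position': array([132.978, 584.497, 217.596]), 'orientation': array([-1.565,  0.176, -0.175]), 'force': array([-0.016, -0.825,  0.96 ]), 'ft_torque': array([ 0.006, -0.079, -0.036]), 'finger_gap': np.float64(1.003)}
scene [[441.7, 0.0, 282.9], [0.0, 441.7, 202.9], [0.0, 0.0, 1.0]] [[0.422, 0.617, -0.664, 1171.048], [0.907, -0.29, 0.306, -247.95], [-0.003, -0.731, -0.682, 734.012], [0.0, 0.0, 0.0, 1.0]]
top [[397.7, 0.0, 286.3], [0.0, 397.7, 211.7], [0.0, 0.0, 1.0]] [[0.013, -0.997, 0.082, 558.384], [-1.0, -0.013, 0.003, -3.428], [-0.002, -0.082, -0.997, 967.16], [0.0, 0.0, 0.0, 1.0]]
scene key [(0.78, [303.0, 200.0], 450), (0.73, [357.0, 154.0], 620), (0.49, [323.0, 157.0], 260)]
scene casing [(0.74, [360.0, 156.0], 846), (0.73, [249.0, 209.0], 913), (0.59, [139.0, 250.0], 10277), (0.28, [197.0, 335.0], 4049)]
scene key_block [(0.57, [354.0, 207.0], 1648), (0.19, [306.0, 326.0], 4288)]
scene sleeve_mouth [(0.75, [140.0, 249.0], 10284)]
scene key_bar [(0.69, [361.0, 158.0], 677), (0.67, [304.0, 198.0], 463)]
top key [(0.95, [180.0, 236.0], 617), (0.74, [248.0, 235.0], 244), (0.54, [190.0, 296.0], 292)]
top casing [(0.68, [403.0, 262.0], 6810)]
top key_block [(0.64, [203.0, 238.0], 1128), (0.42, [180.0, 239.0], 599)]
top sleeve_mouth [(0.79, [399.0, 265.0], 7007)]
top key_bar [(0.8, [180.0, 236.0], 593), (0.69, [192.0, 300.0], 290), (0.53, [252.0, 232.0], 218)]
```

View pics/scene.png

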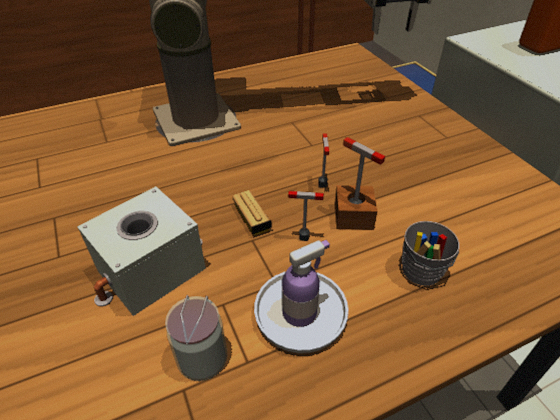

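View pics/top.png

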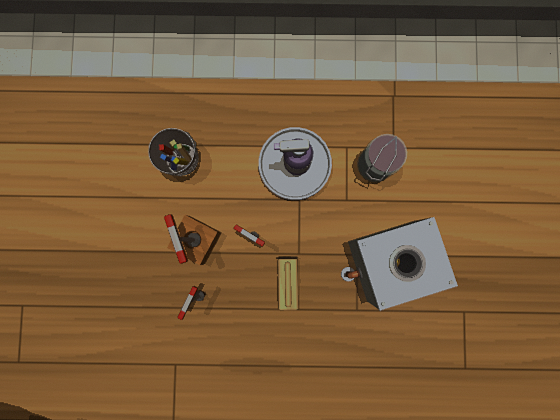

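The large key stands in the timber block (scene 362,150 / top 176,238). The look-alikes are two smaller T-keys, at scene (306,196) / top (249,236) and scene (326,145) / top (188,302). I choose the one in the block, and next I'll measure it and check it in a close crop.

```bash
cat > h.py <<'E'
from rig import *
import cv2,numpy as np
from scipy.spatial.transform import Rotation as R
def toplane(cam,px,z,cal=None):
    c=cal or get_calibration(cam);T=np.array(c["world_from_camera"]);K=np.array(c["intrinsics"])
    px=np.atleast_2d(np.asarray(px,float)).reshape(-1,2)
    d=(np.linalg.inv(K)@np.c_[px,np.ones(len(px))].T).T@T[:3,:3].T
    return T[:3,3]+d*((z-T[2,3])/d[:,2])[:,None]
def proj(cam,P,cal=None):
    c=cal or get_calibration(cam);T=np.linalg.inv(np.array(c["world_from_camera"]))
    q=(np.atleast_2d(P)@T[:3,:3].T+T[:3,3])@np.array(c["intrinsics"]).T
    return q[:,:2]/q[:,2:]
def pose():
    s=get_state();return s,R.from_rotvec(s["orientation"]).as_matrix()
E
python3 - <<'E'
from h import *
s,M=pose();print("tool axes x,y,z cols\n",M.round(3))
im=cv2.imread("pics/top.png");hsv=cv2.cvtColor(im,cv2.COLOR_BGR2HSV)
red=((hsv[...,0]<6)|(hsv[...,0]>174))&(hsv[...,1]>170)&(hsv[...,2]>120)
n,l,st,c=cv2.connectedComponentsWithStats(red.astype(np.uint8))
for i in range(1,n):
    if st[i,4]>15: print("red",c[i].round(1),st[i,4],toplane("top",c[i],200).round(1))
wh=((hsv[...,1]<40)&(hsv[...,2]>120)).astype(np.uint8);wh[:200]=0;wh[:,:350]=0
n,l,st,c=cv2.connectedComponentsWithStats(wh);i=1+np.argmax(st[1:,4]);print("white",c[i],st[i,4])
cs,_=cv2.findContours((l==i).astype(np.uint8),cv2.RETR_CCOMP,cv2.CHAIN_APPROX_NONE)
cs=sorted(cs,key=len)[::-1]
P=toplane("top",cs[0],134)[:,:2].astype(np.float32)
print("casing rect",cv2.minAreaRect(P))
for k in cs[1:3]:
    e=cv2.fitEllipse(k) if len(k)>5 else None;print(len(k),e,e and toplane("top",e[0],140))
c=get_calibration("wrist");print(np.round(c["world_from_camera"],2).tolist(),np.round(c["intrinsics"],0).tolist())
g=cv2.resize(im[200:330,140:300],None,fx=5,fy=4.6);t=cv2.imread("pics/scene.png")[110:250,270:430]
cv2.imwrite("pics/crop.png",np.vstack([cv2.resize(im[200:330,150:290],(420,300)),cv2.resize(t,(420,300))]) )
E
```

```text
tool axes x,y,z cols
 [[ 0.975 -0.     0.222]
 [-0.222  0.     0.975]
 [-0.    -1.     0.   ]]
red [161.2 146.9] 19 [[746.1 246.2 200. ]]
red [168.5 220.6] 75 [[601.5 226.4 200. ]]
red [237.6 227.8] 31 [[589.3  92.4 200. ]]
red [259.5 241.6] 33 [[563.3  49.9 200. ]]
red [180.9 256.3] 76 [[533.1 200.2 200. ]]
red [192.6 290.8] 39 [[468.2 175.5 200. ]]
red [180.8 314.9] 34 [[422.8 196.4 200. ]]
white [406.95864222 263.06554819] 5126
casing rect ((523.7471313476562, -252.99261474609375), (150.04745483398438, 169.1351776123047), 17.890670776367188)
95 ((407.5218811035156, 262.95477294921875), (30.412311553955078, 30.93540382385254), 135.15347290039062) [[ 523.72529003 -252.37075142  140.        ]]
34 ((389.9935607910156, 265.9010314941406), (3.754645347595215, 16.588762283325195), 168.94766235351562) [[ 517.21479472 -216.16901098  140.        ]]
[[0.22, 0.93, 0.28, 55.11], [0.97, -0.21, -0.06, 603.35], [-0.0, 0.29, -0.96, 384.94], [0.0, 0.0, 0.0, 1.0]] [[374.0, 0.0, 279.0], [0.0, 374.0, 213.0], [0.0, 0.0, 1.0]]
```

View pics/crop.png

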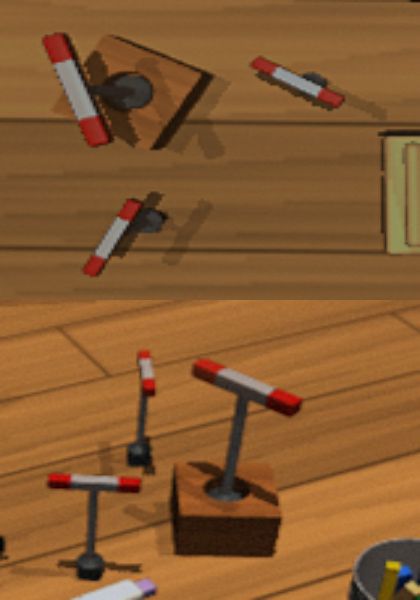

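The crop confirms it: the key in the block is clearly the largest, and the two small ones stand free. The bar centre is near (567, 213) at yaw 0.366. The casing is at (524, -253) at yaw 0.312. I'm moving above the key now.

Request:
jog_arm(increments=[{"dp": [4.2, -0.7, -2.2], "twist": 0}, {"dp": [4.2, -0.7, -2.2], "twist": 0}, {"dp": [4.2, -0.7, -2.2], "twist": 0}, {"dp": [4.2, -0.7, -2.2], "twist": 0}, {"dp": [4.2, -0.7, -2.2], "twist": 0}, {"dp": [4.2, -0.7, -2.2], "twist": 0}, {"dp": [4.2, -0.7, -2.2], "twist": 0}, {"dp": [4.2, -0.7, -2.2], "twist": 0}, {"dp": [4.2, -0.7, -2.2], "twist": 0}, {"dp": [4.2, -0.7, -2.2], "twist": 0}], claw=0, squeeze=20)

```text
clock: 1.6
position: [495.1, 275.8, 289.2]
orientation: [-1.563, 0.175, -0.176]
force: [0.2, 1.0, 0.6]
finger_gap: 1.001
```

Request:
jog_arm(increments=[{"dp": [4.2, 0, -2.2], "twist": 0}, {"dp": [4.2, 0, -2.2], "twist": 0}, {"dp": [0, 0, 0], "twist": -5.6}, {"dp": [0, 0, 0], "twist": -5.6}, {"dp": [0, 0, 0], "twist": -5.6}, {"dp": [0, 0, 0], "twist": -5.6}, {"dp": [0, 0, 0], "twist": -5.6}, {"dp": [0, 0, 0], "twist": -5.8}, {"dp": [0, 0, 0], "twist": 0}, {"dp": [0, 0, 0], "twist": 0}])

```text
clock: 2.6
position: [566.0, 215.8, 288.7]
orientation: [-1.552, -0.285, 0.285]
force: [-0.1, -0.3, -0.2]
finger_gap: 1.005
```

```bash
python3 - <<'E'
from h import *
s,M=pose();c=get_calibration("wrist");im=grab_frame("wrist")
cv2.imwrite("pics/w1.png",im)
hsv=cv2.cvtColor(im,cv2.COLOR_BGR2HSV)
red=((hsv[...,0]<6)|(hsv[...,0]>174))&(hsv[...,1]>170)&(hsv[...,2]>120)
n,l,st,ce=cv2.connectedComponentsWithStats(red.astype(np.uint8))
for i in range(1,n):
    if st[i,4]>40: print("red",ce[i].round(1),st[i].tolist(),toplane("wrist",ce[i],200,c).round(1))
print(s["position"],M.round(4),proj("wrist",[[567.3,213.3,200],s["position"]],c))
print("yaw",np.arctan2(M[1,0],M[0,0]))
E
```

```text
red [346.8  13.1] [335, 1, 23, 26, 309] [[427.7 208.8 200. ]]
red [ 99.8 126.4] [90, 116, 21, 22, 221] [[548.3  82.5 200. ]]
red [144.9 176.3] [135, 167, 20, 20, 200] [[570.4 119.3 200. ]]
red [274.7 274.9] [266, 269, 19, 12, 156] [[608.6 229.6 200. ]]
[565.97973718 215.80013188 288.6632963 ] [[ 9.348e-01  1.000e-04 -3.553e-01]
 [ 3.553e-01  0.000e+00  9.348e-01]
 [ 1.000e-04 -1.000e+00 -0.000e+00]] [[273.73192954 218.39392173]
 [277.15232696 272.27092137]]
yaw 0.3631921329816883
```

View pics/w1.png

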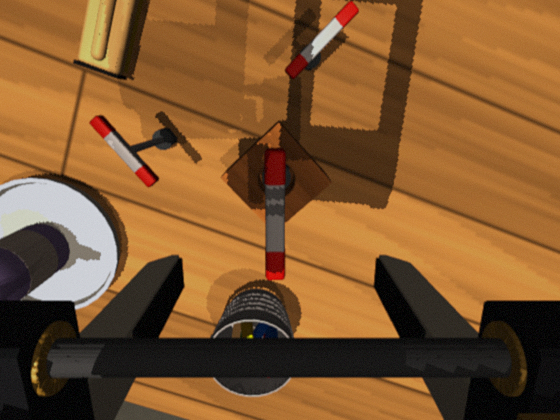

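```bash
python3 - <<'E'
from h import *
im=cv2.imread("pics/w1.png");c=get_calibration("wrist")
hsv=cv2.cvtColor(im,cv2.COLOR_BGR2HSV)
m=(((hsv[...,0]<8)|(hsv[...,0]>172))&(hsv[...,1]>140)&(hsv[...,2]>60))
m[:,:255]=0;m[:,296:]=0;m[:140]=0;m[290:]=0
n,l,st,ce=cv2.connectedComponentsWithStats(m.astype(np.uint8))
for i in range(1,n):
    if st[i,4]>40: print(ce[i].round(1),st[i].tolist())
for r in (160,180,200,215,230,245,260,272):
    print(r,[hsv[r,k].tolist() for k in (262,265,268,283,286,289)])
print(toplane("wrist",[[275,149],[275.5,279],[275,220]],200,c).round(1))
E
```

```text
[275.2 167.9] [265, 150, 21, 35, 645]
[274.8 265.5] [266, 252, 19, 29, 523]
160 [[11, 208, 60], [179, 245, 49], [179, 247, 97], [0, 255, 92], [10, 210, 57], [12, 215, 71]]
180 [[14, 122, 44], [2, 251, 71], [1, 252, 99], [179, 255, 92], [15, 44, 35], [168, 44, 29]]
200 [[16, 245, 50], [12, 86, 65], [16, 41, 81], [13, 33, 69], [11, 197, 88], [12, 205, 87]]
215 [[12, 195, 183], [11, 166, 103], [17, 30, 77], [4, 29, 70], [12, 185, 91], [12, 200, 83]]
230 [[15, 180, 188], [14, 159, 128], [5, 30, 92], [0, 20, 76], [15, 179, 192], [15, 182, 191]]
245 [[14, 177, 173], [14, 158, 131], [8, 32, 88], [0, 14, 75], [15, 179, 204], [15, 178, 192]]
260 [[16, 181, 202], [12, 195, 119], [2, 250, 94], [0, 255, 80], [14, 177, 202], [15, 175, 202]]
272 [[15, 177, 207], [11, 207, 144], [1, 252, 202], [0, 238, 167], [15, 180, 186], [16, 179, 195]]
[[520.9 196.8 200. ]
 [611.5 231.3 200. ]
 [568.1 214.6 200. ]]
```

The wrist view shows the big key's bar between the fingers: it runs straight along column 275, from row 149 to 279. The centre works out to (566.2, 214.1) and the yaw matches. I'm descending and gripping.

Request:
jog_arm(increments=[{"dp": [-0.04, 1.5, -0.17], "twist": 0}, {"dp": [0, 1.5, 0], "twist": 0}, {"dp": [0, 1.5, 0], "twist": 0}, {"dp": [0, 1.5, 0], "twist": 0}, {"dp": [0, 1.5, 0], "twist": 0}, {"dp": [0, 1.5, 0], "twist": 0}, {"dp": [0, 1.5, 0], "twist": 0}, {"dp": [0, 1.07, 0], "twist": 0}, {"dp": [0, 0, 0], "twist": 0}, {"dp": [0, 0, 0], "twist": 0}])

```text
clock: 3.65
position: [566.3, 214.1, 173.0]
orientation: [-1.552, -0.287, 0.287]
force: [0.9, 0.4, 0.1]
finger_gap: 1.001
```

Request:
jog_arm(increments=[{"dp": [0, 0, 0], "twist": 0}, {"dp": [0, 0, 0], "twist": 0}, {"dp": [0, 0, 0], "twist": 0}, {"dp": [0, 0, 0], "twist": 0}, {"dp": [0, 0, 0], "twist": 0}, {"dp": [0, 0, 0], "twist": 0}, {"dp": [0, 0, 0], "twist": 0}, {"dp": [0, 0, 0], "twist": 0}, {"dp": [0, 0, 0], "twist": 0}, {"dp": [0, 0, 0], "twist": 0}], claw=1, squeeze=20)

```text
clock: 4.65
position: [566.2, 214.0, 172.9]
orientation: [-1.552, -0.287, 0.287]
force: [0.8, -0.1, 0.3]
finger_gap: 0.188
```

Request:
jog_arm(increments=[{"dp": [0, 0, 0], "twist": 0}, {"dp": [0, 0, 0], "twist": 0}, {"dp": [0, 0, 0], "twist": 0}, {"dp": [0, 0, 0], "twist": 0}, {"dp": [0, -0.5, 0], "twist": 0}, {"dp": [0, -1, 0], "twist": 0}, {"dp": [0, -1, 0], "twist": 0}, {"dp": [0, -1, 0], "twist": 0}, {"dp": [0, -1, 0], "twist": 0}, {"dp": [0, -1, 0], "twist": 0}])

```text
clock: 5.65
position: [566.4, 214.1, 229.3]
orientation: [-1.552, -0.288, 0.287]
force: [-0.7, 0.4, -3.5]
finger_gap: 0.148
```

Request:
jog_arm(increments=[{"dp": [-0.5, -2, -1], "twist": 0}, {"dp": [-0.5, -2.1, -1], "twist": 0}, {"dp": [-0.5, -2, -1], "twist": 0}, {"dp": [-0.5, -2, -1], "twist": 0}, {"dp": [-1.9, 0, -3.9], "twist": 0}, {"dp": [-1.9, 0, -3.9], "twist": 0}, {"dp": [-1.9, 0, -3.9], "twist": 0}, {"dp": [-1.9, 0, -3.9], "twist": 0}, {"dp": [-1.9, 0, -3.9], "twist": 0}, {"dp": [-1.9, 0, -3.9], "twist": 0}])

```text
clock: 6.65
position: [538.8, -91.4, 309.8]
orientation: [-1.552, -0.288, 0.287]
force: [1.1, 0.1, -3.0]
finger_gap: 0.149
```

Request:
jog_arm(increments=[{"dp": [-1.9, 0, -3.9], "twist": 0}, {"dp": [-1.9, 0, -3.9], "twist": 0}, {"dp": [-1.6, 0, -3.3], "twist": 0}, {"dp": [-1.1, 0, -2.3], "twist": 0}, {"dp": [-0.65, 0, -1.3], "twist": 0}, {"dp": [0, 0, 0], "twist": 6}, {"dp": [0, 0, 0], "twist": 6}, {"dp": [0, 0, 0], "twist": 6}, {"dp": [0, 0, 0], "twist": 0}, {"dp": [0, 0, 0], "twist": 0}])

```text
clock: 7.65
position: [525.3, -252.1, 309.2]
orientation: [-1.57, -0.044, 0.044]
force: [0.2, -0.0, -2.1]
finger_gap: 0.149
```

```bash
python3 - <<'E'
from h import *
s,M=pose();c=get_calibration("wrist");im=grab_frame("wrist");sc=grab_frame("scene")
cv2.imwrite("pics/w2.png",im);cv2.imwrite("pics/s2.png",sc)
print(s["position"],M.round(4).tolist())
ax=s["position"]+M[:,1]*-19
print("grip px wrist",proj("wrist",[ax,ax-[0,0,172]],c),"scene",proj("scene",[ax,ax-[0,0,172],[523.7,-252.7,140]]))
cv2.imwrite("pics/v2.png",np.hstack([im[:,80:480],cv2.resize(sc[140:300,60:212],(400,420))]))
E
```

```text
[ 525.2621804  -252.10235303  309.21608608] [[0.9984, 0.0002, -0.0557], [0.0557, 0.0001, 0.9984], [0.0002, -1.0, 0.0001]]
grip px wrist [[277.19154123 291.64694051]
 [277.93882384 196.25121436]] scene [[110.48979122 139.67906432]
 [135.40396127 216.31412384]
 [136.90466219 221.98734469]]
```

View pics/v2.png

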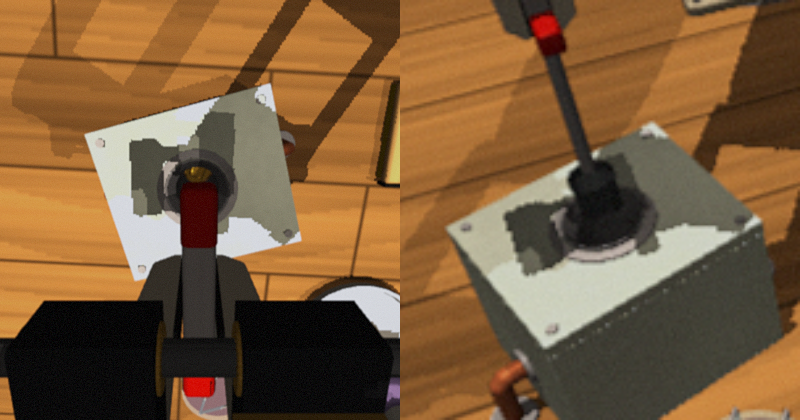

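```bash
python3 - <<'E'
from h import *
im=cv2.imread("pics/w2.png");c=get_calibration("wrist")
g=np.clip(im[140:230,235:325].astype(float)*1.8,0,255).astype(np.uint8)
cv2.imwrite("pics/w2c.png",cv2.resize(g,None,fx=6,fy=6,interpolation=cv2.INTER_CUBIC))
print(proj("wrist",[[523.7,-252.7,140],[523.7,-252.7,36],[525.3,-252.1,140],[525.3,-252.1,36]],c).round(1))
t=np.linspace(0,2*np.pi,60)
E
```

```text
[[277.6 190.4]
 [277.8 170.4]
 [278.1 192.1]
 [278.3 171.8]]
```

View pics/w2c.png

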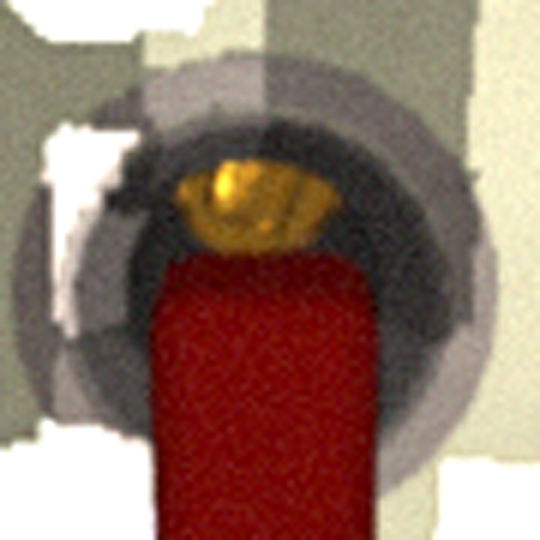

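```bash
python3 - <<'E'
from h import *
from scipy.optimize import least_squares
# fit casing top outline (150x170 at z=134) in scene & top & wrist by minimising corner errors
def corners(x,y,a):
    P=np.array([[75,85],[75,-85],[-75,-85],[-75,85]])
    Rm=np.array([[np.cos(a),-np.sin(a)],[np.sin(a),np.cos(a)]])
    return np.c_[P@Rm.T+[x,y],np.full(4,134.)]
c0=corners(523.7,-252.7,0.312)
for cam,f in(("top","top"),("scene","scene"),("wrist","w2")):
    im=cv2.imread(f"pics/{f}.png");g=cv2.GaussianBlur(cv2.cvtColor(im,cv2.COLOR_BGR2GRAY),(0,0),0.8).astype(float)
    cal=get_calibration(cam)
    def edges(p):
        # residual: for sample points along edges find the max-gradient offset along normal
        q=proj(cam,corners(*p),cal);out=[]
        for i in range(4):
            if cam=="wrist" and False: continue
            A,B=q[i],q[(i+1)%4];n=np.array([B[1]-A[1],A[0]-B[0]]);n/=np.linalg.norm(n)
            for t in np.linspace(.08,.92,15):
                m=A+t*(B-A);o=np.arange(-7,7.01,.25);S=m+o[:,None]*n
                v=cv2.remap(g.astype(np.float32),S[None,:,0].astype(np.float32),S[None,:,1].astype(np.float32),1)[0]
                d=np.abs(np.gradient(v));k=np.argmax(d);out.append((i,m,n,o[k],d[k]))
        return out
    p=np.array([523.7,-252.7,.312])
    for it in range(6):
        e=[r for r in edges(p) if r[4]>3 and 5<r[1][0]<555 and 5<r[1][1]<415 and not(cam=="wrist" and r[1][1]>250)]
        T=lambda d:np.array([ (proj(cam,corners(*(p+d)),cal)[r[0]]) for r in e])
        # linearised: normal displacement by param
        def res(d):
            q0=proj(cam,corners(*p),cal);q1=proj(cam,corners(*(p+d)),cal);o=[]
            for i,m,n,off,_ in e:
                A,B=q0[i],q0[(i+1)%4];t=np.dot(m-A,B-A)/np.dot(B-A,B-A)
                m1=q1[i]+t*(q1[(i+1)%4]-q1[i]);o.append(np.dot(m1-m,n)-off)
            return np.array(o)
        r=least_squares(res,np.zeros(3),x_scale=[1,1,.01],loss="soft_l1",f_scale=.5);p=p+r.x
    print(cam,p.round(3),"rms",np.median(np.abs(r.fun)).round(2),len(e))
E
```

```text
top [ 5.23701e+02 -2.52848e+02  3.13000e-01] rms 0.24 60
scene [ 5.25093e+02 -2.54188e+02  3.11000e-01] rms 0.22 60
wrist [ 5.24023e+02 -2.53439e+02  3.13000e-01] rms 0.28 42
```

All three cameras agree on a casing centre of about (524.2, -253.4) and yaw 0.312. I'm shifting by about -1.2 mm in both tool x and z, then lowering into the sleeve.

Request:
jog_arm(increments=[{"dp": [-0.12, 0, -0.12], "twist": 0}, {"dp": [0, 0.5, 0], "twist": 0}, {"dp": [0, 0.9, 0], "twist": 0}, {"dp": [0, 0.9, 0], "twist": 0}, {"dp": [0, 0.9, 0], "twist": 0}, {"dp": [0, 0.9, 0], "twist": 0}, {"dp": [0, 0.9, 0], "twist": 0}, {"dp": [0, 0.9, 0], "twist": 0}, {"dp": [0, 0.5, 0], "twist": 0}, {"dp": [0, 0, 0], "twist": 0}])

```text
clock: 8.75
position: [523.5, -253.6, 243.7]
orientation: [-1.57, -0.04, 0.042]
force: [0.8, -0.3, -2.9]
finger_gap: 0.149
```

Request:
jog_arm(increments=[{"dp": [0.05, 0.5, 0], "twist": 0}, {"dp": [0, 0.5, 0], "twist": 0}, {"dp": [0, 0.5, 0], "twist": 0}, {"dp": [0, 0.5, 0], "twist": 0}, {"dp": [0, 0.5, 0], "twist": 0}, {"dp": [0, 0.5, 0], "twist": 0}, {"dp": [0, 0.5, 0], "twist": 0}, {"dp": [0, 0.5, 0], "twist": 0}, {"dp": [0, 0.3, 0], "twist": 0}, {"dp": [0, 0, 0], "twist": 0}])

```text
clock: 9.75
position: [524.1, -253.7, 201.2]
orientation: [-1.57, -0.04, 0.041]
force: [-0.6, 0.2, -2.7]
finger_gap: 0.153
```

```bash
python3 - <<'E'
from h import *
for i in range(3):
    s,M=pose();print(s["position"].round(2),s["force"].round(2),s["ft_torque"].round(3),M[:,1].round(4),round(np.arctan2(M[1,0],M[0,0]),4),s["clock"],s["qpos"].round(3))
E
```

```text
[ 524.13 -253.67  201.23] [-0.61  0.19 -2.71] [ 0.008 -0.003  0.013] [-9.e-04  5.e-04 -1.e+00] 0.052 9.75 [-0.539  0.092  1.561  0.     1.489 -2.162]
[ 524.13 -253.67  201.23] [-0.61  0.19 -2.71] [ 0.008 -0.003  0.013] [-9.e-04  5.e-04 -1.e+00] 0.052 9.75 [-0.539  0.092  1.561  0.     1.489 -2.162]
[ 524.13 -253.67  201.23] [-0.61  0.19 -2.71] [ 0.008 -0.003  0.013] [-9.e-04  5.e-04 -1.e+00] 0.052 9.75 [-0.539  0.092  1.561  0.     1.489 -2.162]
```

Request:
jog_arm(increments=[{"dp": [0, 0.2, 0], "twist": 0}, {"dp": [0, 0.2, 0], "twist": 0}, {"dp": [0, 0.2, 0], "twist": 0}, {"dp": [0, 0.2, 0], "twist": 0}, {"dp": [0, 0.15, 0], "twist": 0}, {"dp": [0, 0.1, 0], "twist": 0}, {"dp": [0, 0.05, 0], "twist": 0}, {"dp": [0, 0.05, 0], "twist": 0}, {"dp": [0, 0.05, 0], "twist": 0}, {"dp": [0, 0, 0], "twist": 0}])

```text
clock: 10.75
position: [524.4, -253.9, 189.9]
orientation: [-1.57, -0.041, 0.041]
force: [0.5, 1.2, -2.6]
finger_gap: 0.147
```

Request:
jog_arm(increments=[{"dp": [0, 0.03, 0], "twist": 0}, {"dp": [0, 0.03, 0], "twist": 0}, {"dp": [0, 0.03, 0], "twist": 0}, {"dp": [0, 0.03, 0], "twist": 0}, {"dp": [0, 0.03, 0], "twist": 0}, {"dp": [0, 0.03, 0], "twist": 0}, {"dp": [0, 0, 0], "twist": 0}, {"dp": [0, 0, 0], "twist": 0}, {"dp": [0, 0, 0], "twist": 0}, {"dp": [0, 0, 0], "twist": 0}])

```text
clock: 11.75
position: [524.4, -253.9, 188.2]
orientation: [-1.57, -0.041, 0.041]
force: [-0.2, 0.4, -2.6]
finger_gap: 0.15
```

Request:
jog_arm(increments=[{"dp": [0, 0.02, 0], "twist": 0}, {"dp": [0, 0.02, 0], "twist": 0}, {"dp": [0, 0.02, 0], "twist": 0}, {"dp": [0, 0.02, 0], "twist": 0}, {"dp": [0, 0.02, 0], "twist": 0}, {"dp": [0, 0.02, 0], "twist": 0}, {"dp": [0, 0, 0], "twist": 0}, {"dp": [0, 0, 0], "twist": 0}, {"dp": [0, 0, 0], "twist": 0}, {"dp": [0, 0, 0], "twist": 0}])

```text
clock: 12.75
position: [524.5, -253.9, 187.2]
orientation: [-1.571, -0.041, 0.041]
force: [-1.6, 0.1, 2.0]
finger_gap: 0.15
```

Contact at foot height of about 34 mm, with an up-force of about 4.6 N. Now I'm feeling for the flats clockwise.

Request:
jog_arm(increments=[{"dp": [0, 0.02, 0], "twist": 2}, {"dp": [0, 0, 0], "twist": 2}, {"dp": [0, 0, 0], "twist": 2}, {"dp": [0, 0, 0], "twist": 2}, {"dp": [0, 0, 0], "twist": 2}, {"dp": [0, 0, 0], "twist": 2}, {"dp": [0, 0, 0], "twist": 2}, {"dp": [0, 0, 0], "twist": 2}, {"dp": [0, 0, 0], "twist": 0}, {"dp": [0, 0, 0], "twist": 0}])

```text
clock: 13.75
position: [524.1, -253.7, 186.1]
orientation: [-1.563, 0.178, -0.177]
force: [-0.6, 0.5, -2.8]
finger_gap: 0.15
```

```bash
cat > st.py <<'E'
from h import *
s,M=pose();print(s["position"].round(2),s["force"].round(2),"T",s["ft_torque"].round(3),M[:,1].round(4),"yaw",round(np.arctan2(M[1,0],M[0,0]),4),s["clock"],"j6",s["qpos"][5].round(3))
E
python3 st.py
```

```text
[ 524.11 -253.66  186.13] [-0.64  0.46 -2.84] T [ 0.034  0.147 -0.044] [-9.e-04  6.e-04 -1.e+00] yaw -0.2263 13.75 j6 -1.883
```

Request:
jog_arm(increments=[{"dp": [0, 0.02, 0], "twist": 0}, {"dp": [0, 0.02, 0], "twist": 0}, {"dp": [0, 0.02, 0], "twist": 0}, {"dp": [0, 0.02, 0], "twist": 0}, {"dp": [0, 0.02, 0], "twist": 0}, {"dp": [0, 0.02, 0], "twist": 0}, {"dp": [0, 0, 0], "twist": 0}, {"dp": [0, 0, 0], "twist": 0}, {"dp": [0, 0, 0], "twist": 0}, {"dp": [0, 0, 0], "twist": 0}])

```text
clock: 14.75
position: [524.4, -253.9, 185.5]
orientation: [-1.563, 0.178, -0.178]
force: [-0.4, 0.7, -2.2]
finger_gap: 0.151
```

```bash
python3 st.py
```

```text
[ 524.39 -253.87  185.52] [-0.38  0.73 -2.17] T [-0.011  0.218 -0.007] [-0. -0. -1.] yaw -0.2273 14.75 j6 -1.882
```

Request:
jog_arm(increments=[{"dp": [0, 0.03, 0], "twist": 0}, {"dp": [0, 0.03, 0], "twist": 0}, {"dp": [0, 0.03, 0], "twist": 0}, {"dp": [0, 0.03, 0], "twist": 0}, {"dp": [0, 0.03, 0], "twist": 0}, {"dp": [0, 0.03, 0], "twist": 0}, {"dp": [0, 0.03, 0], "twist": 0}, {"dp": [0, 0.03, 0], "twist": 0}, {"dp": [0, 0, 0], "twist": 0}, {"dp": [0, 0, 0], "twist": 0}])

```text
clock: 15.75
position: [524.4, -253.8, 183.1]
orientation: [-1.563, 0.179, -0.178]
force: [-1.7, -0.6, -3.1]
finger_gap: 0.144
```

```bash
python3 st.py
```

```text
[ 524.37 -253.84  183.07] [-1.66 -0.58 -3.14] T [ 0.084  0.339 -0.021] [-1.e-04  0.e+00 -1.e+00] yaw -0.2273 15.75 j6 -1.882
```

Off the chamfer with no axial load, so the socket has found the square. I'm trimming a slight side load and going on down.

Request:
jog_arm(increments=[{"dp": [-0.04, 0.05, -0.01], "twist": 0}, {"dp": [0, 0.1, 0], "twist": 0}, {"dp": [0, 0.1, 0], "twist": 0}, {"dp": [0, 0.1, 0], "twist": 0}, {"dp": [0, 0.1, 0], "twist": 0}, {"dp": [0, 0.1, 0], "twist": 0}, {"dp": [0, 0.1, 0], "twist": 0}, {"dp": [0, 0.1, 0], "twist": 0}, {"dp": [0, 0, 0], "twist": 0}, {"dp": [0, 0, 0], "twist": 0}])

```text
clock: 16.75
position: [524.0, -253.9, 175.6]
orientation: [-1.563, 0.178, -0.178]
force: [-1.0, 0.5, -3.4]
finger_gap: 0.147
```

```bash
python3 st.py
```

```text
[ 524.   -253.87  175.61] [-0.97  0.48 -3.4 ] T [ 0.029  0.128 -0.079] [-0.  0. -1.] yaw -0.2273 16.75 j6 -1.883
```

Request:
jog_arm(increments=[{"dp": [-0.02, 0.08, 0], "twist": 0}, {"dp": [0, 0.08, 0], "twist": 0}, {"dp": [0, 0.08, 0], "twist": 0}, {"dp": [0, 0.08, 0], "twist": 0}, {"dp": [0, 0.08, 0], "twist": 0}, {"dp": [0, 0.05, 0], "twist": 0}, {"dp": [0, 0.03, 0], "twist": 0}, {"dp": [0, 0.02, 0], "twist": 0}, {"dp": [0, 0, 0], "twist": 0}, {"dp": [0, 0, 0], "twist": 0}])

```text
clock: 17.75
position: [523.8, -253.8, 170.6]
orientation: [-1.563, 0.179, -0.178]
force: [-0.3, -0.8, -2.3]
finger_gap: 0.151
```

```bash
python3 st.py
```

```text
[ 523.77 -253.82  170.61] [-0.27 -0.76 -2.29] T [ 0.05   0.161 -0.029] [-1.e-04  0.e+00 -1.e+00] yaw -0.2273 17.75 j6 -1.883
```

Request:
jog_arm(increments=[{"dp": [0, 0.02, 0], "twist": 0}, {"dp": [0, 0.02, 0], "twist": 0}, {"dp": [0, 0.02, 0], "twist": 0}, {"dp": [0, 0.02, 0], "twist": 0}, {"dp": [0, 0.02, 0], "twist": 0}, {"dp": [0, 0.02, 0], "twist": 0}, {"dp": [0, 0.02, 0], "twist": 0}, {"dp": [0, 0, 0], "twist": 0}, {"dp": [0, 0, 0], "twist": 0}, {"dp": [0, 0, 0], "twist": 0}])

```text
clock: 18.75
position: [523.8, -253.8, 169.2]
orientation: [-1.563, 0.178, -0.178]
force: [-0.9, -0.7, -2.0]
finger_gap: 0.146
```

```bash
python3 st.py
```

```text
[ 523.79 -253.82  169.22] [-0.87 -0.69 -1.97] T [-0.014  0.103 -0.051] [-0.  0. -1.] yaw -0.2273 18.75 j6 -1.883
```

Request:
jog_arm(increments=[{"dp": [0, 0.01, 0], "twist": 0}, {"dp": [0, 0.01, 0], "twist": 0}, {"dp": [0, 0.01, 0], "twist": 0}, {"dp": [0, 0.01, 0], "twist": 0}, {"dp": [0, 0.01, 0], "twist": 0}, {"dp": [0, 0.01, 0], "twist": 0}, {"dp": [0, 0, 0], "twist": 0}, {"dp": [0, 0, 0], "twist": 0}, {"dp": [0, 0, 0], "twist": 0}, {"dp": [0, 0, 0], "twist": 0}])

```text
clock: 19.75
position: [524.0, -253.9, 168.9]
orientation: [-1.564, 0.178, -0.179]
force: [-1.2, 0.1, 1.0]
finger_gap: 0.151
```

```bash
python3 st.py
```

```text
[ 523.96 -253.89  168.91] [-1.25  0.13  0.98] T [ 0.069  0.225 -0.006] [ 4.e-04 -2.e-04 -1.e+00] yaw -0.2273 19.75 j6 -1.883
```

The foot landed on the shoulder at about 16 mm with about 4 N. That matches 124 mm below the rim, so the socket is fully home. I'm turning clockwise now, with the grip eased to limit torque.

Request:
jog_arm(increments=[{"dp": [0, -0.01, 0], "twist": 3}, {"dp": [0, 0, 0], "twist": 3}, {"dp": [0, 0, 0], "twist": 3}, {"dp": [0, 0, 0], "twist": 3}, {"dp": [0, 0, 0], "twist": 3}, {"dp": [0, 0, 0], "twist": 3}, {"dp": [0, 0, 0], "twist": 3}, {"dp": [0, 0, 0], "twist": 3}, {"dp": [0, 0, 0], "twist": 3}, {"dp": [0, 0, 0], "twist": 3}], claw=1, squeeze=15)

```text
clock: 20.75
position: [524.0, -253.7, 168.9]
orientation: [-1.489, 0.588, -0.589]
force: [-0.7, 1.5, 0.7]
finger_gap: 0.15
```

```bash
python3 st.py
```

```text
[ 523.98 -253.69  168.92] [-0.7   1.47  0.73] T [0.231 0.11  0.218] [ 4.e-04  1.e-04 -1.e+00] yaw -0.7527 20.75 j6 -1.357
```

Request:
jog_arm(increments=[{"dp": [-0.03, 0, 0.015], "twist": 0}, {"dp": [0, 0, 0], "twist": 1.5}, {"dp": [0, 0, 0], "twist": 1.5}, {"dp": [0, 0, 0], "twist": 1.5}, {"dp": [0, 0, 0], "twist": 1.5}, {"dp": [0, 0, 0], "twist": 1.5}, {"dp": [0, 0, 0], "twist": 1.5}, {"dp": [0, 0, 0], "twist": 1.5}, {"dp": [0, 0, 0], "twist": 1.5}, {"dp": [0, 0, 0], "twist": 1.5}])

```text
clock: 21.75
position: [523.8, -253.5, 168.9]
orientation: [-1.43, 0.77, -0.771]
force: [0.4, 1.2, 4.4]
finger_gap: 0.149
```

```bash
python3 st.py
```

```text
[ 523.83 -253.52  168.9 ] [0.41 1.16 4.45] T [0.214 0.095 0.191] [ 3.e-04 -1.e-04 -1.e+00] yaw -0.9886 21.75 j6 -1.121
```

Request:
jog_arm(increments=[{"dp": [-0.03, -0.01, 0.02], "twist": 0}, {"dp": [0, 0, 0], "twist": 1.5}, {"dp": [0, 0, 0], "twist": 1.5}, {"dp": [0, 0, 0], "twist": 1.5}, {"dp": [0, 0, 0], "twist": 1.5}, {"dp": [0, 0, 0], "twist": 1.5}, {"dp": [0, 0, 0], "twist": 1.5}, {"dp": [0, 0, 0], "twist": 1.5}, {"dp": [0, 0, 0], "twist": 1.5}, {"dp": [0, 0, 0], "twist": 1.5}])

```text
clock: 22.75
position: [523.7, -253.2, 168.9]
orientation: [-1.353, 0.95, -0.95]
force: [0.6, 1.2, 4.5]
finger_gap: 0.149
```

```bash
python3 st.py
```

```text
[ 523.74 -253.15  168.9 ] [0.6  1.19 4.5 ] T [ 0.224 -0.065  0.24 ] [ 1.e-04 -1.e-04 -1.e+00] yaw -1.2243 22.75 j6 -0.885
```

Request:
jog_arm(increments=[{"dp": [0, -0.03, 0], "twist": 0}, {"dp": [0, 0, 0], "twist": 0}, {"dp": [0, 0, 0], "twist": 0.5}, {"dp": [0, 0, 0], "twist": 0.5}, {"dp": [0, 0, 0], "twist": 0.5}, {"dp": [0, 0, 0], "twist": 0.5}, {"dp": [0, 0, 0], "twist": 0.5}, {"dp": [0, 0, 0], "twist": 0.5}, {"dp": [0, 0, 0], "twist": 0.5}, {"dp": [0, 0, 0], "twist": 0.5}], claw=1, squeeze=14)

```text
clock: 23.75
position: [523.6, -253.1, 169.0]
orientation: [-1.328, 1.002, -1.002]
force: [1.1, 1.0, -0.9]
finger_gap: 0.148
```

```bash
python3 st.py
```

```text
[ 523.58 -253.06  168.95] [ 1.08  1.   -0.94] T [ 0.059 -0.184  0.131] [-3.e-04  2.e-04 -1.e+00] yaw -1.2927 23.75 j6 -0.817
```

Request:
jog_arm(increments=[{"dp": [0, 0, 0.02], "twist": 0.7}, {"dp": [0, 0, 0], "twist": 0.7}, {"dp": [0, 0, 0], "twist": 0.7}, {"dp": [0, 0, 0], "twist": 0.7}, {"dp": [0, 0, 0], "twist": 0.7}, {"dp": [0, 0, 0], "twist": 0.7}, {"dp": [0, 0, 0], "twist": 0.7}, {"dp": [0, 0, 0], "twist": 0.7}, {"dp": [0, 0, 0], "twist": 0.7}, {"dp": [0, 0, 0], "twist": 0}], claw=1, squeeze=12)

```text
clock: 24.75
position: [523.8, -253.0, 169.0]
orientation: [-1.284, 1.085, -1.084]
force: [0.1, 0.6, -3.5]
finger_gap: 0.149
```

```bash
python3 st.py
```

```text
[ 523.81 -253.    168.98] [ 0.11  0.56 -3.45] T [ 0.049 -0.103  0.157] [-2.e-04  2.e-04 -1.e+00] yaw -1.4025 24.75 j6 -0.706
```

Request:
jog_arm(increments=[{"dp": [0, 0, 0], "twist": 0.5}, {"dp": [0, 0, 0], "twist": 0.5}, {"dp": [0, 0, 0], "twist": 0.5}, {"dp": [0, 0, 0], "twist": 0.5}, {"dp": [0, 0, 0], "twist": 0.5}, {"dp": [0, 0, 0], "twist": 0.5}, {"dp": [0, 0, 0], "twist": 0.5}, {"dp": [0, 0, 0], "twist": 0.5}, {"dp": [0, 0, 0], "twist": 0.5}, {"dp": [0, 0, 0], "twist": 0}])

```text
clock: 25.75
position: [523.8, -253.0, 169.0]
orientation: [-1.25, 1.143, -1.143]
force: [0.2, 0.2, -5.1]
finger_gap: 0.149
```

```bash
python3 st.py
```

```text
[ 523.81 -253.03  169.02] [ 0.17  0.2  -5.14] T [ 0.067 -0.091  0.179] [-2.e-04  1.e-04 -1.e+00] yaw -1.4809 25.75 j6 -0.628
```

Request:
jog_arm(increments=[{"dp": [0, 0.01, 0], "twist": 0.5}, {"dp": [0, 0, 0], "twist": 0.5}, {"dp": [0, 0, 0], "twist": 0.5}, {"dp": [0, 0, 0], "twist": 0.5}, {"dp": [0, 0, 0], "twist": 0.5}, {"dp": [0, 0, 0], "twist": 0.5}, {"dp": [0, 0, 0], "twist": 0.5}, {"dp": [0, 0, 0], "twist": 0.5}, {"dp": [0, 0, 0], "twist": 0.5}, {"dp": [0, 0, 0], "twist": 0}])

```text
clock: 26.75
position: [523.9, -253.1, 169.0]
orientation: [-1.215, 1.201, -1.201]
force: [0.5, 1.3, -6.0]
finger_gap: 0.146
```

```bash
python3 st.py
```

```text
[ 523.86 -253.09  169.01] [ 0.53  1.26 -6.04] T [ 0.019 -0.073  0.136] [-1.e-04  0.e+00 -1.e+00] yaw -1.5594 26.75 j6 -0.55
```

Request:
jog_arm(increments=[{"dp": [0, 0.02, 0], "twist": 0.4}, {"dp": [0, 0, 0], "twist": 0.4}, {"dp": [0, 0, 0], "twist": 0.4}, {"dp": [0, 0, 0], "twist": 0.4}, {"dp": [0, 0, 0], "twist": 0.4}, {"dp": [0, 0, 0], "twist": 0.4}, {"dp": [0, 0, 0], "twist": 0.4}, {"dp": [0, 0, 0], "twist": 0.4}, {"dp": [0, 0, 0], "twist": 0}, {"dp": [0, 0, 0], "twist": 0}])

```text
clock: 27.75
position: [524.0, -253.1, 169.0]
orientation: [-1.188, 1.241, -1.242]
force: [0.4, 1.7, -2.1]
finger_gap: 0.148
```

```bash
python3 st.py
```

```text
[ 523.97 -253.12  168.97] [ 0.4   1.75 -2.05] T [ 0.144 -0.07   0.119] [ 2.e-04 -1.e-04 -1.e+00] yaw -1.6148 27.75 j6 -0.494
```

Request:
jog_arm(increments=[{"dp": [0, 0, 0], "twist": 0.4}, {"dp": [0, 0, 0], "twist": 0.4}, {"dp": [0, 0, 0], "twist": 0.4}, {"dp": [0, 0, 0], "twist": 0.4}, {"dp": [0, 0, 0], "twist": 0.4}, {"dp": [0, 0, 0], "twist": 0.4}, {"dp": [0, 0, 0], "twist": 0.4}, {"dp": [0, 0, 0], "twist": 0.4}, {"dp": [0, 0, 0], "twist": 0}, {"dp": [0, 0, 0], "twist": 0}])

```text
clock: 28.75
position: [524.0, -253.1, 169.0]
orientation: [-1.16, 1.282, -1.283]
force: [0.2, 0.2, -0.3]
finger_gap: 0.148
```

```bash
python3 st.py
```

```text
[ 523.98 -253.15  168.99] [ 0.18  0.17 -0.29] T [ 0.063 -0.066  0.146] [ 3.e-04 -1.e-04 -1.e+00] yaw -1.6707 28.75 j6 -0.438
```

Request:
jog_arm(increments=[{"dp": [0, 0, 0], "twist": 0.4}, {"dp": [0, 0, 0], "twist": 0.4}, {"dp": [0, 0, 0], "twist": 0.4}, {"dp": [0, 0, 0], "twist": 0.4}, {"dp": [0, 0, 0], "twist": 0.4}, {"dp": [0, 0, 0], "twist": 0.4}, {"dp": [0, 0, 0], "twist": 0.4}, {"dp": [0, 0, 0], "twist": 0.4}, {"dp": [0, 0, 0], "twist": 0}, {"dp": [0, 0, 0], "twist": 0}])

```text
clock: 29.75
position: [524.0, -253.1, 168.9]
orientation: [-1.131, 1.323, -1.323]
force: [1.1, -0.2, 0.5]
finger_gap: 0.148
```

```bash
python3 st.py
```

```text
[ 523.95 -253.1   168.95] [ 1.08 -0.21  0.48] T [ 0.116 -0.007  0.154] [ 2.e-04 -1.e-04 -1.e+00] yaw -1.7265 29.75 j6 -0.382
```

Request:
jog_arm(increments=[{"dp": [0, -0.01, 0], "twist": 0.4}, {"dp": [0, 0, 0], "twist": 0.4}, {"dp": [0, 0, 0], "twist": 0.4}, {"dp": [0, 0, 0], "twist": 0.4}, {"dp": [0, 0, 0], "twist": 0.4}, {"dp": [0, 0, 0], "twist": 0.4}, {"dp": [0, 0, 0], "twist": 0.4}, {"dp": [0, 0, 0], "twist": 0}, {"dp": [0, 0, 0], "twist": 0}, {"dp": [0, 0, 0], "twist": 0}])

```text
clock: 30.75
position: [523.9, -253.1, 168.9]
orientation: [-1.105, 1.358, -1.358]
force: [1.2, 1.2, 0.5]
finger_gap: 0.147
```

```bash
python3 st.py
```

```text
[ 523.88 -253.09  168.93] [1.23 1.2  0.49] T [ 0.107 -0.137  0.113] [-0.  0. -1.] yaw -1.7753 30.75 j6 -0.334
```

Request:
jog_arm(increments=[{"dp": [0, -0.01, 0], "twist": 0.4}, {"dp": [0, 0, 0], "twist": 0.4}, {"dp": [0, 0, 0], "twist": 0.4}, {"dp": [0, 0, 0], "twist": 0.4}, {"dp": [0, 0, 0], "twist": 0.4}, {"dp": [0, 0, 0], "twist": 0.4}, {"dp": [0, 0, 0], "twist": 0.4}, {"dp": [0, 0, 0], "twist": 0}, {"dp": [0, 0, 0], "twist": 0}, {"dp": [0, 0, 0], "twist": 0}])

```text
clock: 31.75
position: [523.8, -253.1, 168.9]
orientation: [-1.079, 1.394, -1.393]
force: [0.6, 1.3, -0.8]
finger_gap: 0.151
```

```bash
python3 st.py
```

```text
[ 523.84 -253.06  168.95] [ 0.56  1.3  -0.76] T [ 0.125 -0.158  0.177] [-1.e-04  1.e-04 -1.e+00] yaw -1.8242 31.75 j6 -0.285
```

Request:
jog_arm(increments=[{"dp": [0, 0, 0], "twist": 0.3}, {"dp": [0, 0, 0], "twist": 0.3}, {"dp": [0, 0, 0], "twist": 0.3}, {"dp": [0, 0, 0], "twist": 0.3}, {"dp": [0, 0, 0], "twist": 0.3}, {"dp": [0, 0, 0], "twist": 0.3}, {"dp": [0, 0, 0], "twist": 0.3}, {"dp": [0, 0, 0], "twist": 0}, {"dp": [0, 0, 0], "twist": 0}, {"dp": [0, 0, 0], "twist": 0}])

```text
clock: 32.75
position: [523.9, -253.1, 169.0]
orientation: [-1.058, 1.42, -1.42]
force: [0.8, 0.8, -1.9]
finger_gap: 0.152
```

```bash
python3 st.py
```

```text
[ 523.85 -253.06  168.99] [ 0.79  0.8  -1.92] T [ 0.051 -0.172  0.14 ] [-1.e-04  0.e+00 -1.e+00] yaw -1.8609 32.75 j6 -0.248
```

Request:
jog_arm(increments=[{"dp": [0, 0, 0], "twist": 0.3}, {"dp": [0, 0, 0], "twist": 0.3}, {"dp": [0, 0, 0], "twist": 0.3}, {"dp": [0, 0, 0], "twist": 0.3}, {"dp": [0, 0, 0], "twist": 0.3}, {"dp": [0, 0, 0], "twist": 0.3}, {"dp": [0, 0, 0], "twist": 0.3}, {"dp": [0, 0, 0], "twist": 0}, {"dp": [0, 0, 0], "twist": 0}, {"dp": [0, 0, 0], "twist": 0}])

```text
clock: 33.75
position: [523.9, -253.1, 169.0]
orientation: [-1.037, 1.446, -1.446]
force: [0.2, 0.9, -1.6]
finger_gap: 0.149
```

```bash
python3 - <<'E'
from h import *
exec(open("st.py").read())
c=get_calibration("wrist");im=grab_frame("wrist");cv2.imwrite("pics/w3.png",im);cv2.imwrite("pics/s3.png",grab_frame("scene"))
hsv=cv2.cvtColor(im,cv2.COLOR_BGR2HSV)
m=(((hsv[...,0]<8)|(hsv[...,0]>172))&(hsv[...,1]>170)&(hsv[...,2]>60))
n,l,st_,ce=cv2.connectedComponentsWithStats(m.astype(np.uint8))
P=[ce[i] for i in range(1,n) if st_[i,4]>150 and 240<ce[i][0]<320]
print(P,[toplane("wrist",p,196,c).round(1) for p in P])
if len(P)>1:
    A,B=toplane("wrist",P,196,c)[:,:2][:2];d=B-A;print("bar yaw",np.arctan2(d[1],d[0]),"+/-pi")
E
```

```text
[ 523.87 -253.07  169.02] [ 0.22  0.95 -1.63] T [ 0.067 -0.188  0.137] [-0.  0. -1.] yaw -1.8975 33.75 j6 -0.211
[array([277.68962219, 217.60353898]), array([279.43312102, 387.08067941])] [array([[ 534.6, -218.1,  196. ]]), array([[ 509.6, -294.2,  196. ]])]
bar yaw -1.8888398474683399 +/-pi
```

Request:
jog_arm(increments=[{"dp": [0, 0, 0], "twist": 0.3}, {"dp": [0, 0, 0], "twist": 0.3}, {"dp": [0, 0, 0], "twist": 0.3}, {"dp": [0, 0, 0], "twist": 0.3}, {"dp": [0, 0, 0], "twist": 0.3}, {"dp": [0, 0, 0], "twist": 0.3}, {"dp": [0, 0, 0], "twist": 0}, {"dp": [0, 0, 0], "twist": 0}, {"dp": [0, 0, 0], "twist": 0}, {"dp": [0, 0, 0], "twist": 0}])

```text
clock: 34.85
position: [523.9, -253.1, 169.0]
orientation: [-1.018, 1.468, -1.468]
force: [0.9, 1.1, -3.1]
finger_gap: 0.15
```

```bash
python3 st.py
```

```text
[ 523.89 -253.07  169.03] [ 0.86  1.13 -3.07] T [-0.019 -0.009  0.266] [-0.  0. -1.] yaw -1.929 34.85 j6 -0.18
```

```bash
python3 - <<'E'
from h import *
L=[]
for i in range(5):
    grab_frame("wrist");s=get_state();L.append([*s["force"],*s["ft_torque"],s["finger_gap"]])
print(np.round(L,3));print(np.mean(L,0).round(3))
E
```

```text
[[ 0.563  0.196 -2.599  0.019 -0.015  0.267  0.155]
 [ 0.398  1.058 -3.082  0.07   0.006  0.26   0.15 ]
 [ 0.423  0.602 -3.294  0.033 -0.035  0.226  0.151]
 [ 1.185 -0.708 -3.396  0.041 -0.012  0.266  0.152]
 [ 0.205 -0.622 -2.601  0.016 -0.033  0.214  0.151]]
[ 0.555  0.105 -2.995  0.036 -0.018  0.247  0.152]
```

Torque rose from about 0.14 to 0.25 N m within a 1.8° step, so this is the closed stop. I'm easing back inside the socket play to take the load off, without moving the stem.

Request:
jog_arm(increments=[{"dp": [0, 0, 0], "twist": -1}, {"dp": [0, 0, 0], "twist": -1}, {"dp": [0, 0, 0], "twist": -1}, {"dp": [0, 0, 0], "twist": -1}, {"dp": [0, 0, 0], "twist": 0}, {"dp": [0, 0, 0], "twist": 0}, {"dp": [0, 0, 0], "twist": 0}, {"dp": [0, 0, 0], "twist": 0}, {"dp": [0, 0, 0], "twist": 0}, {"dp": [0, 0, 0], "twist": 0}])

```text
clock: 36.1
position: [523.9, -253.1, 169.1]
orientation: [-1.059, 1.418, -1.418]
force: [0.8, 0.0, -1.9]
finger_gap: 0.149
```

```bash
python3 st.py
```

```text
[ 523.92 -253.11  169.09] [ 0.79  0.03 -1.93] T [ 0.01  -0.083  0.004] [ 1.e-04 -1.e-04 -1.e+00] yaw -1.8592 36.1 j6 -0.25
```

Request:
jog_arm(increments=[{"dp": [0, 0, 0], "twist": 0}, {"dp": [0, 0, 0], "twist": 0}, {"dp": [0, 0, 0], "twist": 0}, {"dp": [0, 0, 0], "twist": 0}, {"dp": [0, 0, 0], "twist": 0}, {"dp": [0, 0, 0], "twist": 0}, {"dp": [0, 0, 0], "twist": 0}, {"dp": [0, 0, 0], "twist": 0}, {"dp": [0, 0, 0], "twist": 0}, {"dp": [0, 0, 0], "twist": 0}], claw=0)

```text
clock: 37.1
position: [523.9, -253.1, 169.0]
orientation: [-1.059, 1.418, -1.418]
force: [0.2, 0.1, -0.1]
finger_gap: 0.96
```

Request:
jog_arm(increments=[{"dp": [0, -0.5, 0], "twist": 0}, {"dp": [0, -1, 0], "twist": 0}, {"dp": [0, -1.5, 0], "twist": 0}, {"dp": [0, -1.5, 0], "twist": 0}, {"dp": [0, -1.5, 0], "twist": 0}, {"dp": [0, -2, 0], "twist": 0}, {"dp": [0, -2, 0], "twist": 0}, {"dp": [0, -2, 0], "twist": 0}, {"dp": [0, -1, 0], "twist": 0}, {"dp": [0, 0, 0], "twist": 0}])

```text
clock: 38.1
position: [524.8, -253.6, 301.8]
orientation: [-1.057, 1.415, -1.421]
force: [0.4, -0.2, 0.1]
finger_gap: 0.997
```

```bash
python3 - <<'E'
from h import *
exec(open("st.py").read())
print("gap",s["finger_gap"])
a=grab_frame("scene");b=grab_frame("top");w=grab_frame("wrist");cw=get_calibration("wrist");cv2.imwrite("pics/w4.png",w)
cv2.imwrite("pics/v4.png",np.hstack([cv2.resize(a[60:340,40:240],(400,560)),np.vstack([cv2.resize(w,(400,300)),cv2.resize(b[185:335,320:520],(400,260))])]))
exp=np.array([[523.9,-253.1,188+d] for d in(-8,8)]);print(proj("scene",exp).round(1),proj("top",exp).round(1),proj("wrist",exp,cw).round(1))
hsv=cv2.cvtColor(w,cv2.COLOR_BGR2HSV)
m=(((hsv[...,0]<8)|(hsv[...,0]>172))&(hsv[...,1]>140)&(hsv[...,2]>60))
n,l,st_,ce=cv2.connectedComponentsWithStats(m.astype(np.uint8))
for i in range(1,n):
    if st_[i,4]>80: print(ce[i].round(1),st_[i].tolist(),toplane("wrist",ce[i],196,cw).round(1))
E
```

```text
[ 524.77 -253.59  301.82] [ 0.35 -0.18  0.12] T [-0.137  0.056  0.026] [ 0.0036 -0.0021 -1.    ] yaw -1.8591 38.1 j6 -0.25
gap 0.996999208070452
[[131.7 206.7]
 [129.6 200.3]] [[414.  263.8]
 [416.7 264.2]] [[280.  207.4]
 [280.1 213.1]]
[279.4 163.7] [270, 147, 20, 34, 593] [[ 534.  -217.3  196. ]]
[279.9 257.6] [271, 244, 18, 27, 440] [[ 513.6 -287.6  196. ]]
```

View pics/v4.png

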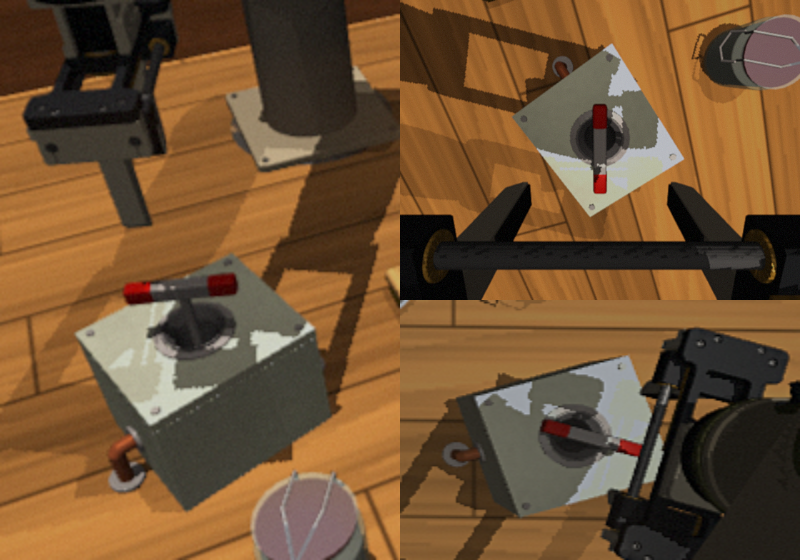

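The key stands upright on the stem with the gripper clear above it, and nothing else has been disturbed. I'm handing in.

```bash
python3 -c "
from rig import *
print(job_done())"
```

```text
the job is handed in; nothing more can be done
None
```

The water should be off. I took the largest T-key out of the timber block and lowered it down the sleeve. I felt for the flats by turning clockwise on the chamfer, and the socket dropped on. The foot landed on the shoulder at about 16 mm above the worktop with about 4 N, so the socket is fully home. I then turned the stem clockwise until the torque rose, eased back inside the socket's play, let go and lifted straight clear at about 38 s.

**Last checks**
- **Closed stop:** the torque rose from about 0.14 to about 0.25 N m within the last 1.8° step, with the key still turning with the gripper. After easing back 4° it read about 0. I inferred the stop from this, because nothing reads the stem angle directly.
- **Torque limit, not clearly met:** at the stop the mean reading was 0.247 N m, against the 0.25 limit. Some single noisy readings went slightly over, to 0.267. In mid-turn there were single readings of 0.22 and 0.24, before I lightened the downward press. These are wrist readings and include rubbing, so I can't rule out a brief touch of the limit.
- **Downward load:** at most about 7 N in the readings, against the 25 N limit.
- **Final state:** the last pictures show the key standing upright on the stem, with the bar within 0.01 rad of where I left it. The gripper is open and about 100 mm above the bar. I moved nothing else.

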